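Tilt the template out of its bin and clamp it in the fixture

ROBOT

A 6-joint arm with a two-finger parallel gripper is mounted at the origin on the work surface. World frame = base frame: x ahead of the robot, y to its left, z up, the work surface at z = 0. Lengths are in mm, angles in degrees, forces in N, time in s.
With the tool pointing down it reaches from about 300 to 850 mm from the base axis. Payload 4.2 kg.
Tool frame: the origin (TCP) lies at the very end of the fingers, on their centre line; the grasp point (between the pads) lies 19 mm behind it (env.grasp_offset is the distance from the TCP to the grasp point, in mm); z points along the fingers, y is the line along which they close (so a half turn about z gives the same grasp; the last joint's range is limited). The gripper opens to 91 mm and grips with 3 to 60 N. Pads are 32 mm wide; open, the fingers measure 118 mm over their backs; the gripper's body (76 mm by 178 mm) begins 60 mm behind the grasp point.
Start: joints at [-77.063, 18.312, 89.639, -0, 72.044, -1.146], TCP at [139.918, -557.733, 213.976] pointing down, gripper open.
Joint ranges: [-177.97, 177.97], [-48.28, 115.42], [12.27, 149.76], [-77.06, 257.06], [2.81, 150.46], [-146.56, 146.56]. Speed limits (degrees/s): [147.25, 147.25, 180, 180, 180, 180].

INTERFACE

Orientations are given as [roll, pitch, yaw] about the fixed x, y, z axes, in that order (R = Rz(yaw) Ry(pitch) Rx(roll)).
In Python, from workcell import env gives the robot as it stands. The module is installed in compiled form; this text tells all that it offers.
- The arm moves only by the tool send_rows, never from a script. Its argument "motion" is a list of rows, each an object of numbers: "tx", "ty", "tz": the shift along the tool's x, y, z in units of 500 mm (1.0 is 500 mm); "rx", "ry", "rz": the turn, a rotation vector about the tool's x, y, z in units of 30 degrees (1.0 is 30 degrees); "gripper": the closure, from -1 (fully open) to 1 (shut). In form: [{"tx": .., "ty": .., "tz": .., "rx": .., "ry": .., "rz": .., "gripper": ..}, ...]. A call has 1 to 12 rows; each row shifts and turns the commanded pose from where the row before left it, along the tool's axes as they then stand; what a row does not reach is not made up. A row lasts 1/8 s, in which the tool goes at most 62.5 mm and 10.7 degrees, less where a joint would pass 70% of its speed; a pose out of reach is approached as far as the arm can. A call with a number of a shift or a turn outside -1 to 1 is refused whole. A call with a gripper value outside its range is refused whole. The fingers move at their own pace and stop on an object; "grip_force" is the grip in N (left out, the last holds). Time passes only in rows, so rows that do not move let the fingers close. It gives the time, the measured TCP pose, the force, the opening and the grip force at its end, in the units of the state.
- env.state(): the state, without advancing time (a new reading comes with each control period).
- env.grab_frame(name): name is "scene" or "top" or "wrist"; returns a dict with "frame" (480x640x3 uint8, red, green, blue), "vertical_fov" (degrees; the focal length in pixels is half the picture's height over the tangent of half this angle, whatever the lens; pixels are square), "cx", "cy" (the principal point, pixels), "rvec" (rotation vector, rad) and "tvec" (3), from world to camera coordinates, as OpenCV has them; the wrist camera has in their place "T_tool_cam" (4x4, takes a point from camera to tool coordinates, whose origin is the TCP and whose axes are the flange's). Camera axes: x right, y down, z forward; pixel columns grow to the right and rows downward; lengths in mm; the calibration is good to about 2 mm. A picture is of the moment at which its call begins: read the wrist's pose just before it. There is no depth.
- env.job_done(): hands the job in; it is judged then, once.
The state is a dict: "time_s": time; "qpos": joint angles; "qvel": joint speeds; "effort": joint torques, N m; "ee_pos": TCP position; "ee_rot": TCP orientation; "force": force on the tool from outside, world axes, zero at the start; "torque": the same for the moment, N m; "gripper_width": finger opening in mm; "gripper_force": force on a finger pad.
Only numpy, scipy, OpenCV 4.12 (cv2) and the standard library are available. Lean on these libraries where they do the work, as an engineer would, in place of code of your own. Each camera call takes 0.05 s, during which the arm holds its last target. There are 200 camera calls.

TASK

Take the orange template out of the narrow blue bin: one end is trapped under the yellow bridge, so raise its free end first and draw it out at a slant. Stand it upright and centred lengthwise in the fixture's steel channel, lowering it to the channel floor before letting go, then turn the red knob clockwise until its yellow strap lies along the top of the template and push the knob down until the strap rests on it. Leave the brush, the jar and the angle bracket where they are, and let go of everything.

Things in the scene. Friction and masses are not known exactly. Their poses are not given: they have to be found in the camera images.
- template: loose orange plate with dark round marks, 170 long (x) x 8 thick (y) x 72 high (z) mm, 0.26 kg, standing on its long edge in the bin. Origin: middle of its lower edge; z up. Its -x end is the trapped one, 6 to 26 mm from the bin's -x wall.
- bin: fixed blue open bin, 213 (x) x 86 (y) mm, inside 205 x 78, walls 4. Origin: centre of its underside. x runs from the bridged end to the low front: walls 95 mm high for the first 65 mm from the -x end, 50 mm elsewhere. Floor 5 mm thick; two black floor rails (tops at 23 mm) leave a groove 13 mm wide along y = 0, where the template stands, its top edge 77 mm above the table.
- bridge_edge (a point): middle of the lower inner edge of the yellow bridge, 90 mm above the table. The bridge is 5 mm thick, spans the bin's full width and covers the first 50 mm of the inside at the -x end, leaving an opening 155 mm long: too short for the template to rise level. Axes as the bin's
- fixture: fixed holding fixture: green base 230 x 70 x 8 mm (x -150 to +80) with a steel channel and, at x = -117 mm on the channel's line, a hold-down post with a red knob. Origin: on the table under the channel's middle; x along the channel.
- channel (a point): middle of the channel floor, 8 mm above the table; axes as the fixture's. The channel is 150 mm long along x, open at both ends, 12 mm wide between its sides (straight for 18 mm, then flared to about 27 mm wide at 30 mm above the floor). A template standing in it has its top 80 mm above the table, and may point either way
- knob_grip (a point): on the knob's axis, 10 mm below the top of the red bar knob (44 long x 14 wide x 36 high mm); 124 mm above the table when up. The bar lies along this point's y, where the yellow strap points too (64 mm long from the axis, 18 wide, 8 thick, under the bar: top 26 mm below this point, underside 34 mm below). Moves with the knob.
- hold_turn (a joint): turn of the knob, rad, growing clockwise seen from above, range -0.3 to 1.9. At 0 the strap points along the fixture's +y, at 1.57 along its +x, over the channel. Friction about 0.06 N m; it stays where it is left. Starts between 0.1 and 0.45.
- hold_drop (a joint): how far knob and strap are pushed down, m, 0 (up) to 0.014. About 5 N of friction: it stays where it is left. The strap meets the top of a template standing in the channel at about 0.010.
- brush: loose hand brush lying on the table, a bystander. Origin: under its middle.
- jar: loose amber jar, 60 mm across, 75 mm high, a bystander. Origin: centre of its underside.
- angle: loose steel angle bracket, 90 x 50 mm, 50 mm high, a bystander. Origin: centre of its underside.
Not all that is in view belongs to the job. Of the things like the template, leave any that is green; of the rest the larger one is meant.

How it is judged:
By the outcome, as a careful person would: the job done as asked, in the order asked, and still so for the second after the job is handed in, with the robot touching nothing.
It also fails if it takes over 58 s, if anything falls off the work surface, if the arm or the gripper's body presses on something with over 40 N, if the wrist force passes 120 N, or if a joint passes its speed limit or range.

## Working session

There is one attempt and no reset: what is moved stays moved. The work goes in short steps, Python scripts to look and compute and a tool call to move; the robot and the scene stay as the last step left them, time stands still between calls to the robot, and variables do not carry over. Pictures are saved under pics/ and viewed, at most 10 in all, crops included, and the job is handed in when it is done.

Besides the shell and the picture viewer there is one more tool, called as name(argument=value, ...), one argument or row to a line, values as JSON. send_rows: Moves the arm, as the interface text tells. Shifts and turns lie within -1 to 1; 1 stands for 500 mm of shift or 30 degrees of turn. Its arguments: {"type":"object","properties":{"motion":{"type":"array"},"grip_force":{"type":"number"}},"required":["motion"]}

```bash
mkdir -p pics; cat > h.py <<'E'
import numpy as np, cv2, pickle
from scipy.spatial.transform import Rotation as R
from workcell import env
def K(c):
    h=c["frame"].shape[0]; f=h/2/np.tan(np.radians(c["vertical_fov"])/2)
    return np.array([[f,0,c["cx"]],[0,f,c["cy"]],[0,0,1]])
def grab(n,fn):
    s=env.state(); c=env.grab_frame(n); cv2.imwrite(f"pics/{fn}.png",c["frame"][:,:,::-1])
    if n=="wrist":
        T=np.eye(4); T[:3,:3]=R.from_euler("xyz",s["ee_rot"],degrees=True).as_matrix(); T[:3,3]=s["ee_pos"]
        W=np.linalg.inv(T@np.array(c["T_tool_cam"])); c["rvec"]=cv2.Rodrigues(W[:3,:3])[0]; c["tvec"]=W[:3,3]
    pickle.dump(c,open(f"pics/{fn}.pkl","wb")); return c
def load(fn): return pickle.load(open(f"pics/{fn}.pkl","rb"))
def onz(c,uv,z):
    Rm=cv2.Rodrigues(np.array(c["rvec"],float))[0]; t=np.array(c["tvec"],float).ravel()
    o=-Rm.T@t; d=Rm.T@np.linalg.inv(K(c))@np.array([*uv,1.]); return o+d*(z-o[2])/d[2]
def proj(c,P): return cv2.projectPoints(np.array(P,float).reshape(-1,3),np.array(c["rvec"],float),np.array(c["tvec"],float),K(c),None)[0].reshape(-1,2)
E
python3 - <<'E'
from h import *
a=grab("top","top0"); b=grab("scene","scene0")
for c in (a,b): print(K(c)[0,0],np.ravel(c["rvec"]),np.ravel(c["tvec"]))
print(env.state())
E
```

```text
521.5369539159683 [ 2.19606048 -2.21867586  0.09794927] [ 14.01565614 549.47268062 938.63020768]
603.1347358736972 [ 2.34775689  0.77836553 -0.27018965] [-457.88650482 -149.61295153 1271.14949974]
{'time_s': 0.1, 'qpos': array([-7.70624091e+01,  1.83459233e+01,  8.96998505e+01, -1.59198796e-03,
        7.20437903e+01, -1.14600872e+00]), 'qvel': array([ 0.01246989, -0.0966133 , -0.19280761,  0.04969825,  0.07088653,
        0.0441343 ]), 'effort': array([-3.33795570e-04, -4.13333380e+01, -2.32509488e+01,  7.28017744e-02,
        4.22045798e-02, -5.31316141e-05]), 'ee_pos': array([ 139.80774632, -557.27257574,  213.22201121]), 'ee_rot': array([-1.79910424e+02, -2.77933620e-04,  1.40840914e+01]), 'force': array([-0.59238951, -0.42627848, -0.52136649]), 'torque': array([-0.01616379,  0.0084635 ,  0.03626837]), 'gripper_force': 0.0, 'gripper_width': 91.15868829082756}
```

View pics/top0.png

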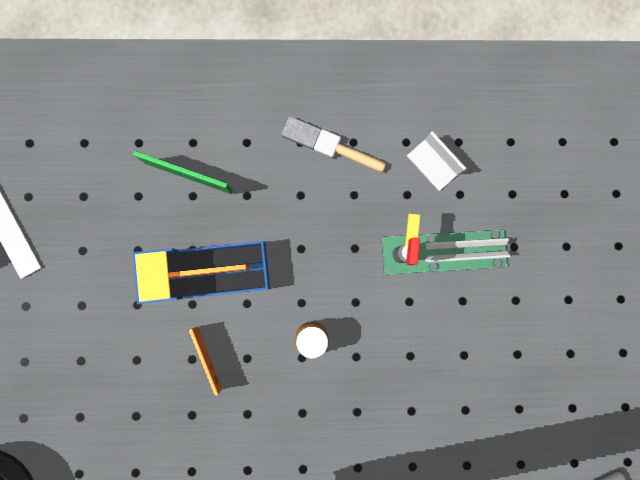

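View pics/scene0.png

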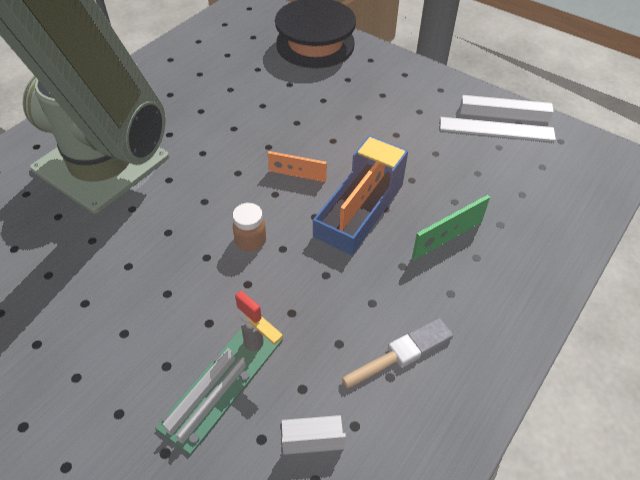

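Three things look like the template in the top view: orange in the bin (210,270), a smaller orange one standing on the table (205,362), and a green one (182,172). By the description I want the one in the bin. The fixture is at about (445,252), with the red knob at (413,250) and its strap at (413,225). I'll check with an enlarged crop.

```bash
python3 - <<'E'
from h import *
f=load("top0")["frame"][:,:,::-1]
a=cv2.resize(f[230:310,125:285],None,fx=5,fy=5,interpolation=cv2.INTER_CUBIC)[:300*2]
b=cv2.resize(f[205:285,370:530],None,fx=5,fy=5,interpolation=cv2.INTER_CUBIC)
cv2.imwrite("pics/c1.png",np.vstack([a[:300+100],b])[0:800] if 0 else cv2.resize(np.vstack([a,b]),(600,600)) if 0 else a); cv2.imwrite("pics/c2.png",b)
E
```

```text
(no output)
```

View pics/c1.png

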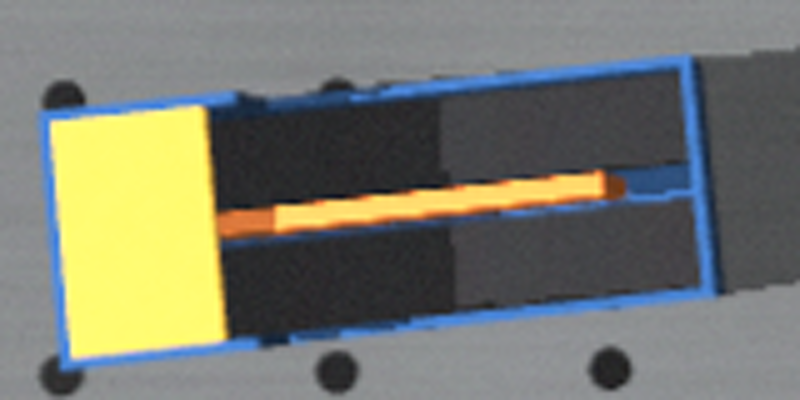

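View pics/c2.png

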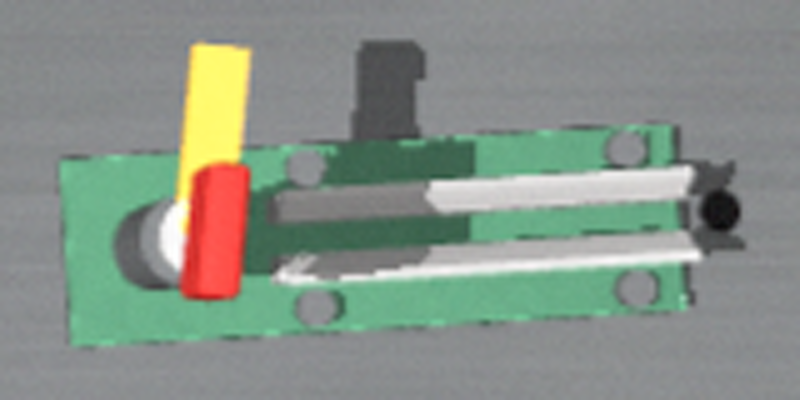

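Crop 1 shows an orange plate with its left part under the yellow bridge, so the choice stands. Its free end is at (604,184), and the bin's corners are at (42,113), (63,368), (692,57) and (715,295). In crop 2 the base's corners are at (62,158), (72,347), (676,125) and (690,308). The knob's bar top runs from (222,165) to (210,297).

```bash
cat > m.py <<'E'
from h import *
c=load("top0")
q=lambda p,o,z: onz(c,(p[0]/5-.4+o[0],p[1]/5-.4+o[1]),z)
B=(125,230);F=(370,205)
for n,p,o,z in [("bl",(42,113),B,95),("bl2",(63,368),B,95),("br",(692,57),B,50),("br2",(715,295),B,50),("br_edge1",(205,105),B,95),("bredge2",(228,340),B,95),
 ("tend",(604,184),B,77),("tmid",(275,220),B,77),
 ("f1",(62,158),F,8),("f2",(72,347),F,8),("f3",(676,125),F,8),("f4",(690,308),F,8),
 ("ch+",(691,183),F,38),("ch-",(699,252),F,38),("chl+",(275,208),F,38),("chl-",(287,272),F,38),
 ("k1",(222,165),F,134),("k2",(210,297),F,134),("ktl",(197,167),F,134),("ktr",(248,166),F,134),("kbl",(183,296),F,134),("kbr",(237,297),F,134),("s1",(192,43),F,98),("s2",(251,48),F,98)]:
    print(n,q(p,o,z).round(1))
f=[q(p,F,8)[:2] for p in [(62,158),(72,347),(676,125),(690,308)]]
x=(f[2]+f[3]-f[0]-f[1])/2; print("fix len",np.linalg.norm(x),"yaw",np.degrees(np.arctan2(x[1],x[0])),"width",np.linalg.norm(f[1]-f[0]),np.linalg.norm(f[3]-f[2]))
xu=x/np.linalg.norm(x); m=sum(f)/4; print("origin",m+35*xu,"knob",m+35*xu-117*xu)
b1=(q((42,113),B,95)+q((63,368),B,95))[:2]/2; b2=(q((692,57),B,50)+q((715,295),B,50))[:2]/2
x=b2-b1; print("bin len",np.linalg.norm(x),"yaw",np.degrees(np.arctan2(x[1],x[0])),"centre",(b1+b2)/2)
E
python3 m.py
```

```text
bl [542.2 325.7  95. ]
bl2 [457.9 318.1  95. ]
br [562.2 114.5  50. ]
br2 [478.6 106.9  50. ]
br_edge1 [544.3 272.2  95. ]
bredge2 [466.5 264.2  95. ]
tend [517.2 142.3  77. ]
tmid [506.1 253.3  77. ]
f1 [ 572.2 -101.9    8. ]
f2 [ 502.2 -104.4    8. ]
f3 [ 582.6 -332.5    8. ]
f4 [ 514.2 -335.6    8. ]
ch+ [ 558.8 -325.7   38. ]
ch- [ 533.8 -327.8   38. ]
chl+ [ 551.1 -174.1   38. ]
chl- [ 528.  -177.9   38. ]
k1 [ 559.4 -135.2  134. ]
k2 [ 516.9 -130.4  134. ]
ktl [ 558.8 -127.1  134. ]
ktr [ 559.  -143.7  134. ]
kbl [ 517.3 -121.7  134. ]
kbr [ 516.8 -139.2  134. ]
s1 [ 603.5 -133.4   98. ]
s2 [ 601.7 -153.4   98. ]
fix len 231.1778002401216 yaw -87.22599149812686 width 70.04923080236463 68.47285876176265
origin [ 544.50343517 -253.53442804] knob [ 538.84102488 -136.67152927]
bin len 212.14669732690913 yaw -84.49864302203146 centre [510.22486408 216.29489584]
```

```bash
cat >> h.py <<'E'
def plan(*wps, g=None):
    """wps: (pos, [r,p,y] or Rotation, nrows); prints rows in tool units"""
    s=env.state(); p=np.array(s["ee_pos"]); r=R.from_euler("xyz",s["ee_rot"],degrees=True); i=0
    for P,Q,n in wps:
        Q=Q if isinstance(Q,R) else R.from_euler("xyz",Q,degrees=True)
        dr=(r.inv()*Q).as_rotvec(degrees=True)/n; dp=(np.array(P)-p)/n
        for _ in range(n):
            t=r.inv().apply(dp)/500; i+=1
            print(i,"t",t.round(3),"r",(dr/30).round(3),"mm/deg",np.linalg.norm(dp).round(1),np.linalg.norm(dr).round(1)); p=p+dp; r=r*R.from_rotvec(dr,degrees=True)
E
python3 - <<'E'
from h import *
c=env.grab_frame("wrist"); print(np.round(c["T_tool_cam"],3),c["vertical_fov"],c["cx"],c["cy"])
plan(([480,-225,330],[180,0,92.8],12))
E
```

```text
[[ 0.00000e+00 -9.62000e-01 -2.75000e-01  7.81910e+01]
 [ 1.00000e+00  0.00000e+00  1.00000e-03 -9.84000e-01]
 [-1.00000e-03 -2.75000e-01  9.62000e-01 -1.71537e+02]
 [ 0.00000e+00  0.00000e+00  0.00000e+00  1.00000e+00]] 58.16626625267095 317.178568101176 242.87459355587555
1 t [ 0.068 -0.04  -0.019] r [-0.    -0.    -0.219] mm/deg 40.8 6.6
2 t [ 0.073 -0.032 -0.019] r [-0.    -0.    -0.219] mm/deg 40.8 6.6
3 t [ 0.076 -0.023 -0.019] r [-0.    -0.    -0.219] mm/deg 40.8 6.6
4 t [ 0.078 -0.015 -0.019] r [-0.    -0.    -0.219] mm/deg 40.8 6.6
5 t [ 0.079 -0.006 -0.019] r [-0.    -0.    -0.219] mm/deg 40.8 6.6
6 t [ 0.079  0.004 -0.019] r [-0.    -0.    -0.219] mm/deg 40.8 6.6
7 t [ 0.078  0.013 -0.019] r [-0.    -0.    -0.219] mm/deg 40.8 6.6
8 t [ 0.076  0.021 -0.019] r [-0.    -0.    -0.219] mm/deg 40.8 6.6
9 t [ 0.073  0.03  -0.019] r [-0.    -0.    -0.219] mm/deg 40.8 6.6
10 t [ 0.069  0.038 -0.019] r [-0.    -0.    -0.219] mm/deg 40.8 6.6
11 t [ 0.065  0.046 -0.019] r [-0.    -0.    -0.219] mm/deg 40.8 6.6
12 t [ 0.059  0.053 -0.019] r [-0.    -0.    -0.219] mm/deg 40.8 6.6
```

```bash
python3 - <<'E'
from h import *
plan(([530,-180,230],[180,0,92.8],12))
E
```

```text
1 t [ 0.078 -0.045 -0.003] r [-0.    -0.    -0.219] mm/deg 45.3 6.6
2 t [ 0.083 -0.036 -0.003] r [-0.    -0.    -0.219] mm/deg 45.3 6.6
3 t [ 0.087 -0.026 -0.003] r [-0.    -0.    -0.219] mm/deg 45.3 6.6
4 t [ 0.089 -0.016 -0.003] r [-0.    -0.    -0.219] mm/deg 45.3 6.6
5 t [ 0.09  -0.006 -0.003] r [-0.    -0.    -0.219] mm/deg 45.3 6.6
6 t [ 0.09   0.004 -0.003] r [-0.    -0.    -0.219] mm/deg 45.3 6.6
7 t [ 0.089  0.015 -0.003] r [-0.    -0.    -0.219] mm/deg 45.3 6.6
8 t [ 0.087  0.025 -0.003] r [-0.    -0.    -0.219] mm/deg 45.3 6.6
9 t [ 0.084  0.035 -0.003] r [-0.    -0.    -0.219] mm/deg 45.3 6.6
10 t [ 0.079  0.044 -0.003] r [-0.    -0.    -0.219] mm/deg 45.3 6.6
11 t [ 0.074  0.053 -0.003] r [-0.    -0.    -0.219] mm/deg 45.3 6.6
12 t [ 0.067  0.061 -0.003] r [-0.    -0.    -0.219] mm/deg 45.3 6.6
```

send_rows(
  motion=[
    {"tx": 0.078,"ty": -0.045,"tz": -0.003,"rz": -0.219},
    {"tx": 0.083,"ty": -0.036,"tz": -0.003,"rz": -0.219},
    {"tx": 0.087,"ty": -0.026,"tz": -0.003,"rz": -0.219},
    {"tx": 0.089,"ty": -0.016,"tz": -0.003,"rz": -0.219},
    {"tx": 0.09,"ty": -0.006,"tz": -0.003,"rz": -0.219},
    {"tx": 0.09,"ty": 0.004,"tz": -0.003,"rz": -0.219},
    {"tx": 0.089,"ty": 0.015,"tz": -0.003,"rz": -0.219},
    {"tx": 0.087,"ty": 0.025,"tz": -0.003,"rz": -0.219},
    {"tx": 0.084,"ty": 0.035,"tz": -0.003,"rz": -0.219},
    {"tx": 0.079,"ty": 0.044,"tz": -0.003,"rz": -0.219},
    {"tx": 0.074,"ty": 0.053,"tz": -0.003,"rz": -0.219},
    {"tx": 0.067,"ty": 0.061,"tz": -0.003,"rz": -0.219},
  ],
)

```text
invalid input at $.motion[0]: expected keys tx, ty, tz, rx, ry, rz, gripper
```

send_rows(
  motion=[
    {},
    {},
  ],
)

```text
invalid input at $.motion[0]: expected keys tx, ty, tz, rx, ry, rz, gripper
```

```bash
python3 - <<'E'
from h import *
c=grab("wrist","w1"); s=env.state(); print(s["ee_pos"],s["ee_rot"],s["qpos"])
plan(([495,265,230],[180,0,95.5],10))
E
```

```text
[ 139.83316355 -557.44774904  213.44985142] [-1.79940047e+02  1.59092081e-04  1.40827573e+01] [-7.70639406e+01  1.83380524e+01  8.96778762e+01 -1.42843870e-03
  7.20440095e+01 -1.14625672e+00]
1 t [ 0.109 -0.142 -0.003] r [-0.    -0.    -0.271] mm/deg 89.6 8.1
2 t [ 0.128 -0.125 -0.003] r [-0.    -0.    -0.271] mm/deg 89.6 8.1
3 t [ 0.144 -0.106 -0.003] r [-0.    -0.    -0.271] mm/deg 89.6 8.1
4 t [ 0.158 -0.084 -0.003] r [-0.    -0.    -0.271] mm/deg 89.6 8.1
5 t [ 0.168 -0.061 -0.003] r [-0.    -0.    -0.271] mm/deg 89.6 8.1
6 t [ 0.175 -0.037 -0.003] r [-0.    -0.    -0.271] mm/deg 89.6 8.1
7 t [ 0.179 -0.012 -0.003] r [-0.    -0.    -0.271] mm/deg 89.6 8.1
8 t [ 0.179  0.014 -0.003] r [-0.    -0.    -0.271] mm/deg 89.6 8.1
9 t [ 0.175  0.039 -0.003] r [-0.    -0.    -0.271] mm/deg 89.6 8.1
10 t [ 0.168  0.063 -0.003] r [-0.    -0.    -0.271] mm/deg 89.6 8.1
```

View pics/w1.png

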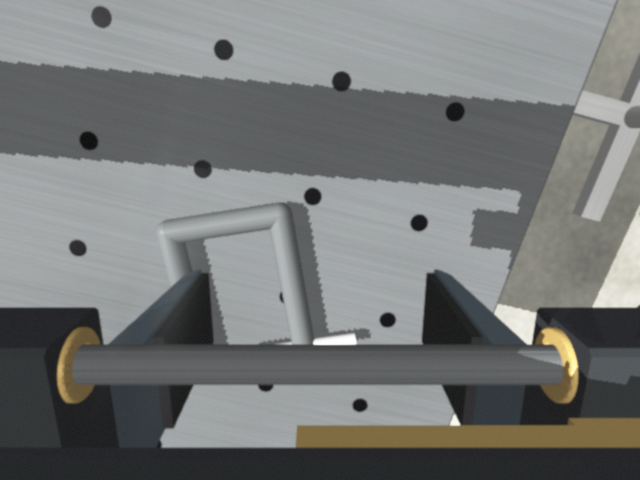

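That picture is from the starting pose, because both moves were refused: every row needs all seven keys. It does show that only rows 0–290 are clear of the gripper, on the tool's +x side. I'll shift the viewpoint to suit.

```bash
python3 - <<'E'
from h import *
plan(([535,-275,250],[180,0,92.8],10))
E
```

```text
1 t [ 0.09  -0.036 -0.007] r [-0.    -0.    -0.262] mm/deg 48.7 7.9
2 t [ 0.094 -0.023 -0.007] r [-0.    -0.    -0.262] mm/deg 48.7 7.9
3 t [ 0.097 -0.01  -0.007] r [-0.    -0.    -0.262] mm/deg 48.7 7.9
4 t [ 0.097  0.004 -0.007] r [-0.    -0.    -0.262] mm/deg 48.7 7.9
5 t [ 0.096  0.017 -0.007] r [-0.    -0.    -0.262] mm/deg 48.7 7.9
6 t [ 0.092  0.03  -0.007] r [-0.    -0.    -0.262] mm/deg 48.7 7.9
7 t [ 0.087  0.042 -0.007] r [-0.    -0.    -0.262] mm/deg 48.7 7.9
8 t [ 0.081  0.054 -0.007] r [-0.    -0.    -0.262] mm/deg 48.7 7.9
9 t [ 0.073  0.064 -0.007] r [-0.    -0.    -0.262] mm/deg 48.7 7.9
10 t [ 0.063  0.074 -0.007] r [-0.    -0.    -0.262] mm/deg 48.7 7.9
```

send_rows(
  motion=[
    {"tx": 0.09,"ty": -0.036,"tz": -0.007,"rx": 0,"ry": 0,"rz": -0.262,"gripper": -1},
    {"tx": 0.094,"ty": -0.023,"tz": -0.007,"rx": 0,"ry": 0,"rz": -0.262,"gripper": -1},
    {"tx": 0.097,"ty": -0.01,"tz": -0.007,"rx": 0,"ry": 0,"rz": -0.262,"gripper": -1},
    {"tx": 0.097,"ty": 0.004,"tz": -0.007,"rx": 0,"ry": 0,"rz": -0.262,"gripper": -1},
    {"tx": 0.096,"ty": 0.017,"tz": -0.007,"rx": 0,"ry": 0,"rz": -0.262,"gripper": -1},
    {"tx": 0.092,"ty": 0.03,"tz": -0.007,"rx": 0,"ry": 0,"rz": -0.262,"gripper": -1},
    {"tx": 0.087,"ty": 0.042,"tz": -0.007,"rx": 0,"ry": 0,"rz": -0.262,"gripper": -1},
    {"tx": 0.081,"ty": 0.054,"tz": -0.007,"rx": 0,"ry": 0,"rz": -0.262,"gripper": -1},
    {"tx": 0.073,"ty": 0.064,"tz": -0.007,"rx": 0,"ry": 0,"rz": -0.262,"gripper": -1},
    {"tx": 0.063,"ty": 0.074,"tz": -0.007,"rx": 0,"ry": 0,"rz": -0.262,"gripper": -1},
    {"tx": 0,"ty": 0,"tz": 0,"rx": 0,"ry": 0,"rz": 0,"gripper": -1},
    {"tx": 0,"ty": 0,"tz": 0,"rx": 0,"ry": 0,"rz": 0,"gripper": -1},
  ],
)

```text
time_s: 1.7
ee_pos: [534.4, -275.8, 248.5]
ee_rot: [-179.9, 0.0, 92.7]
force: [0.5, -0.0, 0.1]
gripper_width: 91.1
gripper_force: 0.0
```

```bash
python3 - <<'E'
from h import *
c=grab("wrist","w2"); s=env.state(); print(s["ee_pos"],s["ee_rot"],s["qpos"])
plan(([505,130,250],[180,0,95.5],10))
E
```

```text
[ 534.05815037 -276.18138014  248.68662784] [-1.79935993e+02  4.10771606e-03  9.26095977e+01] [-2.84207450e+01  1.96811397e+01  8.25795709e+01 -3.73595546e-02
  7.77920213e+01 -3.10224235e+01]
1 t [ 0.081 -0.002 -0.   ] r [-0.    0.   -0.01] mm/deg 40.7 0.3
2 t [ 0.081 -0.002 -0.   ] r [-0.    0.   -0.01] mm/deg 40.7 0.3
3 t [ 0.081 -0.001 -0.   ] r [-0.    0.   -0.01] mm/deg 40.7 0.3
4 t [ 0.081 -0.001 -0.   ] r [-0.    0.   -0.01] mm/deg 40.7 0.3
5 t [ 0.081 -0.    -0.   ] r [-0.    0.   -0.01] mm/deg 40.7 0.3
6 t [ 0.081 -0.    -0.   ] r [-0.    0.   -0.01] mm/deg 40.7 0.3
7 t [ 0.081  0.    -0.   ] r [-0.    0.   -0.01] mm/deg 40.7 0.3
8 t [ 0.081  0.001 -0.   ] r [-0.    0.   -0.01] mm/deg 40.7 0.3
9 t [ 0.081  0.001 -0.   ] r [-0.    0.   -0.01] mm/deg 40.7 0.3
10 t [ 0.081  0.002 -0.   ] r [-0.    0.   -0.01] mm/deg 40.7 0.3
```

View pics/w2.png

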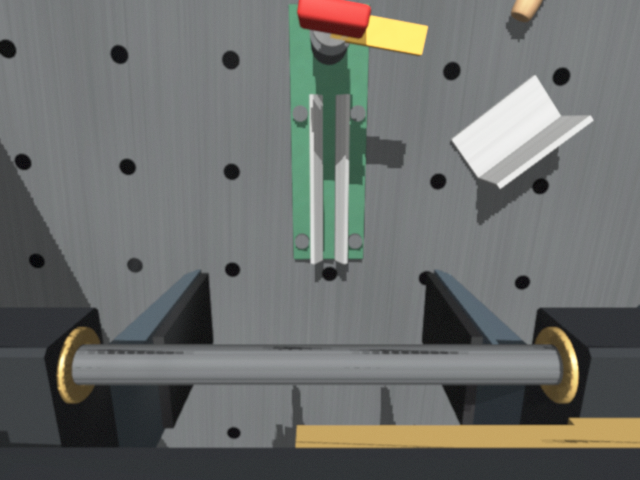

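The wrist view shows the green base's near corners at (295,260) and (366,260). The channel's top corners are at (309,95), (349,95), (312,263) and (347,263), and the knob is near (333,15). I'll fit the fixture's pose separately from each camera, and go to the bin view.

```bash
cat > fit.py <<'E'
from h import *
from scipy.optimize import least_squares
def fit(c,obj,uv,x0):
    obj=np.array(obj,float);uv=np.array(uv,float)
    def P(x): 
        return R.from_euler("z",x[2],degrees=True).apply(obj)+[x[0],x[1],0]
    f=lambda x:(proj(c,P(x))-uv).ravel()
    r=least_squares(f,x0,loss="soft_l1"); print("x,y,yaw",r.x.round(2),"res px",r.fun.reshape(-1,2).round(1).tolist()); return r.x
E
python3 - <<'E'
from fit import *
obj=[(80,-35,8),(80,35,8),(75,-13.5,38),(75,13.5,38),(-75,-13.5,38),(-75,13.5,38)]
fit(load("w2"),obj,[(295,260.5),(366,260),(312,263.5),(347.5,263.5),(309,95),(349.5,95)],[544,-252,-87])
t=lambda p:(p[0]/5-.4+370,p[1]/5-.4+205)
fit(load("top0"),[(-150,35,8),(-150,-35,8)]+obj[:6],[t(p) for p in [(62,158),(72,347),(690,308),(676,125),(700,258),(690,170),(282,280),(272,197)]],[544,-252,-87])
c=load("w2")
for p in [(299,24),(302,0),(366,30),(370,7)]: print(p,onz(c,p,134).round(1))
E
```

```text
x,y,yaw [ 545.79 -251.89  -86.69] res px [[0.5, -0.7], [-0.8, -0.9], [4.8, 1.0], [-1.8, 0.7], [5.8, 0.1], [-2.5, -0.3]]
x,y,yaw [ 544.28 -252.28  -87.24] res px [[-0.6, 0.1], [-0.1, 0.1], [-0.9, 0.6], [-1.0, -0.2], [-0.2, -1.5], [0.6, 1.2], [1.1, -1.1], [2.0, 0.5]]
(299, 24) [ 517.4 -142.5  134. ]
(302, 0) [ 518.8 -129.5  134. ]
(366, 30) [ 558.  -143.9  134. ]
(370, 7) [ 559.4 -131.4  134. ]
```

send_rows(
  motion=[
    {"tx": 0.09,"ty": -0.002,"tz": 0,"rx": 0,"ry": 0,"rz": -0.01,"gripper": -1},
    {"tx": 0.09,"ty": -0.002,"tz": 0,"rx": 0,"ry": 0,"rz": -0.01,"gripper": -1},
    {"tx": 0.09,"ty": -0.001,"tz": 0,"rx": 0,"ry": 0,"rz": -0.01,"gripper": -1},
    {"tx": 0.09,"ty": -0.001,"tz": 0,"rx": 0,"ry": 0,"rz": -0.01,"gripper": -1},
    {"tx": 0.09,"ty": 0,"tz": 0,"rx": 0,"ry": 0,"rz": -0.01,"gripper": -1},
    {"tx": 0.09,"ty": 0,"tz": 0,"rx": 0,"ry": 0,"rz": -0.01,"gripper": -1},
    {"tx": 0.09,"ty": 0.001,"tz": 0,"rx": 0,"ry": 0,"rz": -0.01,"gripper": -1},
    {"tx": 0.09,"ty": 0.001,"tz": 0,"rx": 0,"ry": 0,"rz": -0.01,"gripper": -1},
    {"tx": 0.09,"ty": 0.002,"tz": 0,"rx": 0,"ry": 0,"rz": -0.01,"gripper": -1},
    {"tx": 0,"ty": 0,"tz": 0,"rx": 0,"ry": 0,"rz": 0,"gripper": 0.35},
    {"tx": 0,"ty": 0,"tz": 0,"rx": 0,"ry": 0,"rz": 0,"gripper": 0.35},
  ],
)

```text
time_s: 3.12
ee_pos: [506.3, 127.0, 249.0]
ee_rot: [-180.0, 0.1, 95.3]
force: [0.3, 0.1, 1.1]
gripper_width: 74.1
gripper_force: 0.0
```

```bash
python3 - <<'E'
from h import *
c=grab("wrist","w3"); s=env.state(); print(s["ee_pos"],s["ee_rot"],s["gripper_width"])
E
```

```text
[506.4712745  126.79375667 248.99580638] [-1.79998914e+02  4.17465409e-02  9.52708854e+01] 69.82358145289412
```

View pics/w3.png

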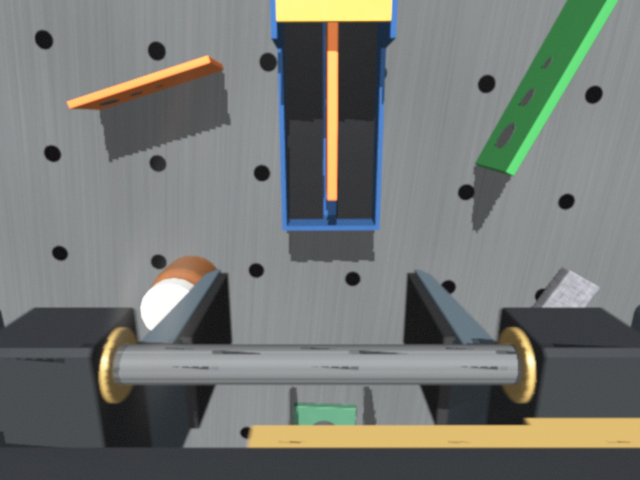

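The wrist view over the bin shows the template's free end at (332,199), the front wall's outer corners at (284,229) and (379,229), and the bridge's edge at row 20. The path is clear and the fingers are half closed.

```bash
python3 - <<'E'
from h import *
from fit import fit
c=load("w3")
for p,z in [((328.5,199.5),77),((337,199.5),77),((329.5,60),77),((338,60),77),((284,229),50),((379.5,229),50),((276,21),95),((394,20),95)]: print(p,onz(c,p,z).round(1))
c=load("w2")
for p in [(312,263.5),(347.5,263.5),(309,95),(349.5,95)]: print(p,onz(c,p,38).round(1))
E
```

```text
(328.5, 199.5) [514.3 144.4  77. ]
(337, 199.5) [521.1 145.   77. ]
(329.5, 60) [504.6 248.1  77. ]
(338, 60) [510.8 248.6  77. ]
(284, 229) [478.9 109.6  50. ]
(379.5, 229) [563.  117.5  50. ]
(276, 21) [465.4 267.   95. ]
(394, 20) [545.6 275.2  95. ]
(312, 263.5) [ 532.1 -326.7   38. ]
(347.5, 263.5) [ 565.2 -325.2   38. ]
(309, 95) [ 523.1 -177.9   38. ]
(349.5, 95) [ 557.  -176.3   38. ]
```

```bash
python3 - <<'E'
from h import *
plan(([514,178.3,130],[180,0,95.5],4),([514,178.3,44],[180,0,95.5],4))
E
```

```text
1 t [0.025 0.006 0.059] r [-0.     0.    -0.002] mm/deg 32.5 0.1
2 t [0.025 0.006 0.059] r [-0.     0.    -0.002] mm/deg 32.5 0.1
3 t [0.025 0.006 0.059] r [-0.     0.    -0.002] mm/deg 32.5 0.1
4 t [0.025 0.006 0.059] r [-0.     0.    -0.002] mm/deg 32.5 0.1
5 t [ 0.    -0.     0.043] r [ 0.  0. -0.] mm/deg 21.5 0.0
6 t [ 0.    -0.     0.043] r [ 0.  0. -0.] mm/deg 21.5 0.0
7 t [ 0.    -0.     0.043] r [ 0.  0. -0.] mm/deg 21.5 0.0
8 t [ 0.    -0.     0.043] r [ 0.  0. -0.] mm/deg 21.5 0.0
```

send_rows(
  motion=[
    {"tx": 0.025,"ty": 0.006,"tz": 0.059,"rx": 0,"ry": 0,"rz": -0.002,"gripper": 0.35},
    {"tx": 0.025,"ty": 0.006,"tz": 0.059,"rx": 0,"ry": 0,"rz": -0.002,"gripper": 0.35},
    {"tx": 0.025,"ty": 0.006,"tz": 0.059,"rx": 0,"ry": 0,"rz": -0.002,"gripper": 0.35},
    {"tx": 0.025,"ty": 0.006,"tz": 0.059,"rx": 0,"ry": 0,"rz": -0.002,"gripper": 0.35},
    {"tx": 0,"ty": 0,"tz": 0,"rx": 0,"ry": 0,"rz": 0,"gripper": 0.35},
    {"tx": 0,"ty": 0,"tz": 0,"rx": 0,"ry": 0,"rz": 0,"gripper": 0.35},
  ],
)

```text
time_s: 3.92
ee_pos: [514.5, 178.3, 132.0]
ee_rot: [179.9, 0.0, 95.5]
force: [0.8, -0.8, 0.7]
gripper_width: 29.4
gripper_force: 0.0
```

```bash
python3 - <<'E'
from h import *
print(env.state()["gripper_width"])
plan(([514,178.3,44],[180,0,95.5],5))
E
```

```text
29.435854673657534
1 t [ 0.    -0.     0.035] r [0.001 0.    0.   ] mm/deg 17.6 0.0
2 t [ 0.    -0.     0.035] r [0.001 0.    0.   ] mm/deg 17.6 0.0
3 t [ 0.    -0.     0.035] r [0.001 0.    0.   ] mm/deg 17.6 0.0
4 t [ 0.    -0.     0.035] r [0.001 0.    0.   ] mm/deg 17.6 0.0
5 t [ 0.    -0.     0.035] r [0.001 0.    0.   ] mm/deg 17.6 0.0
```

send_rows(
  motion=[
    {"tx": 0,"ty": 0,"tz": 0.035,"rx": 0,"ry": 0,"rz": 0,"gripper": 0.35},
    {"tx": 0,"ty": 0,"tz": 0.035,"rx": 0,"ry": 0,"rz": 0,"gripper": 0.35},
    {"tx": 0,"ty": 0,"tz": 0.035,"rx": 0,"ry": 0,"rz": 0,"gripper": 0.35},
    {"tx": 0,"ty": 0,"tz": 0.035,"rx": 0,"ry": 0,"rz": 0,"gripper": 0.35},
    {"tx": 0,"ty": 0,"tz": 0.035,"rx": 0,"ry": 0,"rz": 0,"gripper": 0.35},
    {"tx": 0,"ty": 0,"tz": 0,"rx": 0,"ry": 0,"rz": 0,"gripper": 0.35},
  ],
)

```text
time_s: 4.68
ee_pos: [513.9, 178.5, 43.9]
ee_rot: [-180.0, 0.0, 95.6]
force: [-0.5, -0.3, 1.2]
gripper_width: 29.6
gripper_force: 0.0
```

send_rows(
  motion=[
    {"tx": 0,"ty": 0,"tz": 0,"rx": 0,"ry": 0,"rz": 0,"gripper": 1},
    {"tx": 0,"ty": 0,"tz": 0,"rx": 0,"ry": 0,"rz": 0,"gripper": 1},
    {"tx": 0,"ty": 0,"tz": 0,"rx": 0,"ry": 0,"rz": 0,"gripper": 1},
    {"tx": 0,"ty": 0,"tz": 0,"rx": 0,"ry": 0,"rz": 0,"gripper": 1},
    {"tx": 0,"ty": 0,"tz": 0,"rx": 0,"ry": 0,"rz": 0,"gripper": 1},
  ],
  grip_force=50,
)

```text
time_s: 5.3
ee_pos: [514.3, 179.3, 44.4]
ee_rot: [179.9, 0.0, 95.6]
force: [0.4, -1.3, 6.0]
gripper_width: 7.7
gripper_force: 50.0
```

```bash
cat > ext.py <<'E'
from h import *
import sys
s=env.state(); print(s["ee_pos"].round(1),s["ee_rot"].round(2),s["force"].round(1),s["torque"].round(2),s["gripper_width"],s["gripper_force"])
yaw=-84.5; Bo=np.array([510.3,217.3,0])   # bin centre: template line
Q=R.from_euler("z",yaw,degrees=True)
# origin of bin from free end measured at bin x=75
Bo=np.array([517.4,143.5,0])-75*Q.apply([1,0,0])
R0=R.from_euler("xyz",[180,0,95.5],degrees=True)
g=s["ee_pos"]-Bo; gx=Q.inv().apply(g); 
loc=np.array([gx[0]+95,gx[1],gx[2]-5])      # TCP rel. to lower-left corner, template frame
np.save("loc.npy",loc); print("loc",loc.round(1))
w=[]
for th,xl,z,n in [(5,-89,6,1),(10,-82,6.5,2),(15,-73.5,7,2),(20,-63.5,7,2),(25,-53,7,2),(30,-43,7,3)]:
    rt=R.from_euler("y",-th,degrees=True)
    p=Bo+Q.apply(rt.apply(loc)+[xl,0,z]); w.append((p,Q*rt*Q.inv()*R0,n))
plan(*w)
E
python3 ext.py
```

```text
[514.3 179.3  44.4] [179.92   0.    95.63] [ 0.4 -1.3  6. ] [-0.13  0.06  0.01] 7.742775779397884 50.00118970870972
loc [134.1   0.3  39.4]
1 t [-0.004  0.    -0.025] r [ 0.003 -0.167  0.004] mm/deg 12.7 5.0
2 t [-0.003  0.    -0.011] r [-0.    -0.083 -0.   ] mm/deg 5.9 2.5
3 t [-0.004  0.    -0.011] r [-0.    -0.083 -0.   ] mm/deg 5.9 2.5
4 t [-0.005  0.    -0.011] r [ 0.    -0.083 -0.   ] mm/deg 5.7 2.5
5 t [-0.005 -0.    -0.01 ] r [ 0.    -0.083 -0.   ] mm/deg 5.7 2.5
6 t [-0.006  0.    -0.009] r [ 0.    -0.083 -0.   ] mm/deg 5.3 2.5
7 t [-0.006  0.    -0.009] r [ 0.    -0.083 -0.   ] mm/deg 5.3 2.5
8 t [-0.006 -0.    -0.008] r [ 0.    -0.083 -0.   ] mm/deg 5.0 2.5
9 t [-0.006 -0.    -0.008] r [ 0.    -0.083 -0.   ] mm/deg 5.0 2.5
10 t [-0.003 -0.    -0.005] r [-0.    -0.056  0.   ] mm/deg 3.0 1.7
11 t [-0.004 -0.    -0.005] r [-0.    -0.056  0.   ] mm/deg 3.0 1.7
12 t [-0.004 -0.    -0.005] r [-0.    -0.056  0.   ] mm/deg 3.0 1.7
```

send_rows(
  motion=[
    {"tx": -0.002,"ty": 0,"tz": -0.013,"rx": 0,"ry": -0.084,"rz": 0,"gripper": 1},
    {"tx": -0.002,"ty": 0,"tz": -0.012,"rx": 0,"ry": -0.083,"rz": 0,"gripper": 1},
    {"tx": -0.003,"ty": 0,"tz": -0.011,"rx": 0,"ry": -0.083,"rz": 0,"gripper": 1},
    {"tx": -0.004,"ty": 0,"tz": -0.011,"rx": 0,"ry": -0.083,"rz": 0,"gripper": 1},
    {"tx": -0.005,"ty": 0,"tz": -0.011,"rx": 0,"ry": -0.083,"rz": 0,"gripper": 1},
    {"tx": -0.005,"ty": 0,"tz": -0.01,"rx": 0,"ry": -0.083,"rz": 0,"gripper": 1},
  ],
)

```text
time_s: 6.05
ee_pos: [513.8, 172.3, 78.0]
ee_rot: [-179.9, 15.1, 95.6]
force: [-0.4, -0.3, -3.7]
gripper_width: 7.7
gripper_force: 50.0
```

```bash
cat > ext2.py <<'E'
from h import *
import sys
s=env.state(); print(s["ee_pos"].round(1),s["ee_rot"].round(2),s["force"].round(1),s["torque"].round(2),s["gripper_width"].round(1))
Q=R.from_euler("z",-84.5,degrees=True); Bo=np.array([517.4,143.5,0])-75*Q.apply([1,0,0]); loc=np.load("loc.npy")
R0=R.from_euler("xyz",[180,0,95.5],degrees=True)
r=R.from_euler("xyz",s["ee_rot"],degrees=True); rt=Q.inv()*r*R0.inv()*Q
print("now corner x,z",(Q.inv().apply(s["ee_pos"]-Bo)-rt.apply(loc)).round(1),"tilt",rt.as_rotvec(degrees=True).round(1))
w=[]
for th,xl,z,n in eval(sys.argv[1]):
    rt=R.from_euler("y",-th,degrees=True)
    w.append((Bo+Q.apply(rt.apply(loc)+[xl,0,z]),Q*rt*Q.inv()*R0,n))
plan(*w)
E
python3 ext2.py "[(20,-63.5,7,2),(25,-53,7,2),(30,-43,7,3)]"; python3 -c "
from h import *; grab('scene','s1'); f=load('s1')['frame'][:,:,::-1]; cv2.imwrite('pics/s1c.png',cv2.resize(f[100:270,270:470],None,fx=3,fy=3,interpolation=cv2.INTER_CUBIC))"
```

```text
Traceback (most recent call last):
  File "ext2.py", line 3, in <module>
    s=env.state(); print(s["ee_pos"].round(1),s["ee_rot"].round(2),s["force"].round(1),s["torque"].round(2),s["gripper_width"].round(1))
                                                                                                            ^^^^^^^^^^^^^^^^^^^^^^^^
AttributeError: 'float' object has no attribute 'round'
```

```bash
sed -i 's/,s\["gripper_width"\].round(1)//' ext2.py; python3 ext2.py "[(20,-62,7,2),(25,-51,7,2),(30,-41,7,3),(30,-5,20,3)]"
```

```text
[514.1 173.1  78.3] [-179.97   15.08   95.68] [-0.   1.4 -3.4] [ 0.19 -0.09  0.01]
now corner x,z [-74.   -1.1   5.4] tilt [ -0.  -15.1   0.2]
1 t [-0.008  0.001 -0.01 ] r [ 0.    -0.082  0.003] mm/deg 6.4 2.5
2 t [-0.009  0.001 -0.009] r [ 0.    -0.082  0.003] mm/deg 6.4 2.5
3 t [-0.006  0.    -0.008] r [ 0.    -0.083 -0.   ] mm/deg 5.0 2.5
4 t [-0.007  0.    -0.007] r [ 0.    -0.083 -0.   ] mm/deg 5.0 2.5
5 t [-0.003 -0.    -0.005] r [-0.    -0.056  0.   ] mm/deg 3.0 1.7
6 t [-0.004 -0.    -0.005] r [-0.    -0.056  0.   ] mm/deg 3.0 1.7
7 t [-0.004 -0.    -0.005] r [-0.    -0.056  0.   ] mm/deg 3.0 1.7
8 t [-0.025 -0.     0.004] r [-0. -0.  0.] mm/deg 12.8 0.0
9 t [-0.025 -0.     0.004] r [-0. -0.  0.] mm/deg 12.8 0.0
10 t [-0.025 -0.     0.004] r [-0. -0.  0.] mm/deg 12.8 0.0
```

View pics/s1c.png

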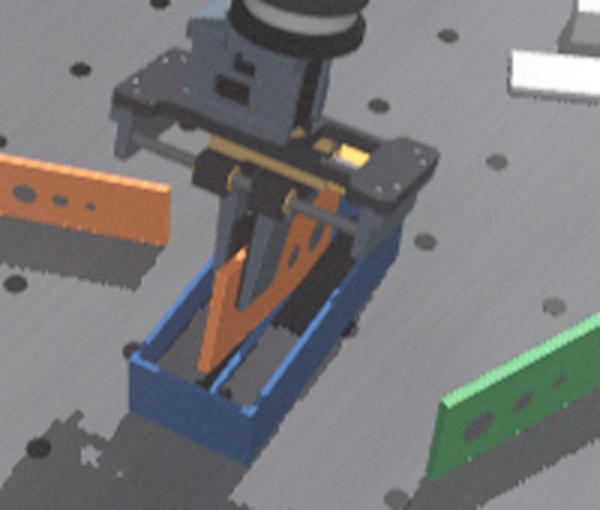

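The free end is raised (crop about (230,260)–(205,370)) and the trapped end is still below the bridge. The wrist force is only the template's weight, so I'll keep drawing it out.

send_rows(
  motion=[
    {"tx": -0.008,"ty": 0.001,"tz": -0.01,"rx": 0,"ry": -0.083,"rz": 0.003,"gripper": 1},
    {"tx": -0.009,"ty": 0.001,"tz": -0.009,"rx": 0,"ry": -0.083,"rz": 0.003,"gripper": 1},
    {"tx": -0.006,"ty": 0,"tz": -0.008,"rx": 0,"ry": -0.083,"rz": 0,"gripper": 1},
    {"tx": -0.007,"ty": 0,"tz": -0.007,"rx": 0,"ry": -0.083,"rz": 0,"gripper": 1},
    {"tx": -0.003,"ty": 0,"tz": -0.005,"rx": 0,"ry": -0.056,"rz": 0,"gripper": 1},
    {"tx": -0.004,"ty": 0,"tz": -0.005,"rx": 0,"ry": -0.056,"rz": 0,"gripper": 1},
    {"tx": -0.004,"ty": 0,"tz": -0.005,"rx": 0,"ry": -0.056,"rz": 0,"gripper": 1},
  ],
)

```text
time_s: 6.98
ee_pos: [516.4, 162.1, 108.8]
ee_rot: [179.9, 30.1, 95.4]
force: [0.3, 0.5, -3.4]
gripper_width: 7.8
gripper_force: 50.0
```

```bash
python3 ext2.py "[(30,0,18,4),(30,5,90,3),(0,20,150,5)]"
```

```text
[516.4 162.1 108.8] [179.94  30.07  95.42] [ 0.3  0.5 -3.4] [ 0.44 -0.11  0.03]
now corner x,z [-39.9   0.6   7.5] tilt [  0.  -30.1  -0.1]
1 t [-0.02  -0.     0.006] r [ 0.     0.001 -0.001] mm/deg 10.3 0.0
2 t [-0.02  -0.     0.006] r [ 0.     0.001 -0.001] mm/deg 10.3 0.0
3 t [-0.02  -0.     0.006] r [ 0.     0.001 -0.001] mm/deg 10.3 0.0
4 t [-0.02  -0.     0.006] r [ 0.     0.001 -0.001] mm/deg 10.3 0.0
5 t [-0.027 -0.    -0.04 ] r [0. 0. 0.] mm/deg 24.1 0.0
6 t [-0.027 -0.    -0.04 ] r [0. 0. 0.] mm/deg 24.1 0.0
7 t [-0.027 -0.    -0.04 ] r [0. 0. 0.] mm/deg 24.1 0.0
8 t [-0.018  0.     0.011] r [0.  0.2 0. ] mm/deg 10.5 6.0
9 t [-0.019  0.     0.009] r [0.  0.2 0. ] mm/deg 10.5 6.0
10 t [-0.02   0.     0.007] r [0.  0.2 0. ] mm/deg 10.5 6.0
11 t [-0.02   0.     0.005] r [0.  0.2 0. ] mm/deg 10.5 6.0
12 t [-0.021  0.     0.003] r [0.  0.2 0. ] mm/deg 10.5 6.0
```

send_rows(
  motion=[
    {"tx": -0.02,"ty": 0,"tz": 0.006,"rx": 0,"ry": 0,"rz": 0,"gripper": 1},
    {"tx": -0.02,"ty": 0,"tz": 0.006,"rx": 0,"ry": 0,"rz": 0,"gripper": 1},
    {"tx": -0.02,"ty": 0,"tz": 0.006,"rx": 0,"ry": 0,"rz": 0,"gripper": 1},
    {"tx": -0.02,"ty": 0,"tz": 0.006,"rx": 0,"ry": 0,"rz": 0,"gripper": 1},
    {"tx": -0.027,"ty": 0,"tz": -0.04,"rx": 0,"ry": 0,"rz": 0,"gripper": 1},
    {"tx": -0.027,"ty": 0,"tz": -0.04,"rx": 0,"ry": 0,"rz": 0,"gripper": 1},
    {"tx": -0.027,"ty": 0,"tz": -0.04,"rx": 0,"ry": 0,"rz": 0,"gripper": 1},
    {"tx": -0.018,"ty": 0,"tz": 0.011,"rx": 0,"ry": 0.2,"rz": 0,"gripper": 1},
    {"tx": -0.019,"ty": 0,"tz": 0.009,"rx": 0,"ry": 0.2,"rz": 0,"gripper": 1},
    {"tx": -0.02,"ty": 0,"tz": 0.007,"rx": 0,"ry": 0.2,"rz": 0,"gripper": 1},
    {"tx": -0.02,"ty": 0,"tz": 0.005,"rx": 0,"ry": 0.2,"rz": 0,"gripper": 1},
    {"tx": -0.021,"ty": 0,"tz": 0.003,"rx": 0,"ry": 0.2,"rz": 0,"gripper": 1},
  ],
)

```text
time_s: 8.48
ee_pos: [525.1, 62.9, 189.3]
ee_rot: [179.9, -0.1, 95.5]
force: [-0.4, -0.9, -4.0]
gripper_width: 7.7
gripper_force: 50.0
```

```bash
python3 - <<'E'
from h import *
s=env.state(); loc=np.load("loc.npy"); print(s["ee_pos"].round(1),s["ee_rot"].round(2),s["force"].round(1),s["torque"].round(2))
x=loc[0]-85; F=R.from_euler("z",-87.0,degrees=True); p=np.array([544.4,-251.9,0])+F.apply([x,0,0]); print("TCP target",p,loc)
# measure template in hand from the wrist camera: orange free end at tool -x side is hidden; scene/top views
grab("top","t2"); grab("scene","s2")
T=R.from_euler("xyz",s["ee_rot"],degrees=True)
# predicted corners of template (template frame: x=-tool x, y=tool y, z=-tool z)
def tp(a,z): return s["ee_pos"]+T.apply([-(a-loc[0]),0,-(z-loc[2])])
for n in ("t2","s2"): print(n,proj(load(n),[tp(0,72),tp(170,72),tp(0,0),tp(170,0)]).round(1).tolist())
f=load("t2")["frame"][:,:,::-1]; g=load("s2")["frame"][:,:,::-1]
print(); q=proj(load("s2"),[tp(85,36)])[0].astype(int); q2=proj(load("t2"),[tp(85,72)])[0].astype(int); print(q,q2)
cr=lambda f,q:cv2.resize(f[max(q[1]-60,0):max(q[1]-60,0)+120,q[0]-80:q[0]+80],None,fx=4,fy=4,interpolation=cv2.INTER_CUBIC)
b=cr(g,q); cv2.imwrite("pics/a2.png",b); cv2.imwrite("pics/b2.png",cr(f,q2))
plan(([p[0],p[1],180],[180,0,93.0],12))
E
```

```text
[525.1  62.9 189.3] [ 1.7993e+02 -1.3000e-01  9.5460e+01] [-0.4 -0.9 -4. ] [-0.18 -0.07  0.03]
TCP target [ 546.96910036 -300.92135518    0.        ] [134.08862944   0.29600118  39.35662201]
t2 [[195.2, 267.8], [314.4, 255.2], [205.0, 268.7], [313.6, 257.3]]
s2 [[361.6, 129.6], [308.1, 193.1], [359.2, 160.9], [308.5, 223.8]]

[335 175] [255 261]
1 t [-0.06  -0.002  0.002] r [0.    0.    0.006] mm/deg 30.2 0.2
2 t [-0.06  -0.002  0.002] r [0.    0.    0.006] mm/deg 30.2 0.2
3 t [-0.06  -0.001  0.002] r [0.    0.    0.006] mm/deg 30.2 0.2
4 t [-0.06  -0.001  0.002] r [0.    0.    0.006] mm/deg 30.2 0.2
5 t [-0.06  -0.001  0.002] r [0.    0.    0.006] mm/deg 30.2 0.2
6 t [-0.06  -0.001  0.002] r [0.    0.    0.006] mm/deg 30.2 0.2
7 t [-0.06  -0.001  0.002] r [0.    0.    0.006] mm/deg 30.2 0.2
8 t [-0.06  -0.001  0.002] r [0.    0.    0.006] mm/deg 30.2 0.2
9 t [-0.06  -0.     0.002] r [0.    0.    0.006] mm/deg 30.2 0.2
10 t [-0.06  -0.     0.002] r [0.    0.    0.006] mm/deg 30.2 0.2
11 t [-0.06   0.     0.002] r [0.    0.    0.006] mm/deg 30.2 0.2
12 t [-0.06   0.     0.002] r [0.    0.    0.006] mm/deg 30.2 0.2
```

```bash
python3 - <<'E'
from h import *
s=env.state(); loc=np.load("loc.npy"); T=R.from_euler("xyz",s["ee_rot"],degrees=True)
def tp(a,z): return s["ee_pos"]+T.apply([-(a-loc[0]),0,-(z-loc[2])])
grab("wrist","w4")
for n in ("w4","s2","t2"):
    c=load(n); f=cv2.cvtColor(c["frame"],cv2.COLOR_RGB2HSV)
    m=((f[...,0]>5)&(f[...,0]<18)&(f[...,1]>150)&(f[...,2]>110)).astype(np.uint8)
    k,l,st,ce=cv2.connectedComponentsWithStats(m)
    P=proj(c,[tp(0,72),tp(170,72),tp(0,0),tp(170,0)]); print(n,"pred TL,TR,BL,BR",P.round(1).tolist())
    for i in range(1,k):
        if st[i,4]>150:
            ys,xs=np.where(l==i); pts=np.c_[xs,ys]; h=cv2.convexHull(pts.astype(np.int32)); ap=cv2.approxPolyDP(h,2.5,True).reshape(-1,2)
            print("  ",st[i].tolist(),ap.tolist())
E
```

```text
w4 pred TL,TR,BL,BR [[316.3, -90.4], [316.4, 431.1], [316.5, -13.1], [316.5, 339.0]]
   [303, 0, 3, 150, 274] [[305, 149], [303, 0]]
   [326, 0, 6, 344, 810] [[331, 0], [329, 332], [326, 343]]
   [107, 205, 30, 14, 235] [[136, 209], [133, 218], [107, 217], [132, 205]]
   [305, 272, 4, 72, 179] [[308, 343], [306, 272]]
   [307, 385, 22, 40, 716] [[327, 385], [327, 424], [308, 424], [307, 386]]
s2 pred TL,TR,BL,BR [[361.3, 130.8], [307.2, 194.0], [358.8, 162.2], [307.6, 224.8]]
t2 pred TL,TR,BL,BR [[196.9, 267.1], [316.0, 255.2], [206.7, 268.1], [315.3, 257.2]]
```

```bash
python3 - <<'E'
from h import *
s=env.state(); loc=np.load("loc.npy"); T=R.from_euler("xyz",s["ee_rot"],degrees=True)
def tp(a,z): return s["ee_pos"]+T.apply([-(a-loc[0]),0,-(z-loc[2])])
for n in ("s2","t2"):
    c=load(n); f=cv2.cvtColor(c["frame"],cv2.COLOR_RGB2HSV)
    m=((f[...,0]>3)&(f[...,0]<22)&(f[...,1]>110)&(f[...,2]>60)).astype(np.uint8)
    k,l,st,ce=cv2.connectedComponentsWithStats(m)
    for i in range(1,k):
        x,y,w,h,a=st[i]
        if a>60 and (250<x<370 if n=="s2" else 170<x<330):
            ys,xs=np.where(l==i); hh=cv2.convexHull(np.c_[xs,ys].astype(np.int32)); print(n,st[i].tolist(),cv2.approxPolyDP(hh,2,True).reshape(-1,2).tolist())
E
```

```text
s2 [268, 151, 36, 27, 470] [[303, 177], [270, 171], [268, 151], [288, 158], [303, 169]]
s2 [305, 177, 39, 48, 633] [[343, 183], [307, 224], [305, 193], [315, 181], [333, 177]]
t2 [295, 324, 33, 19, 111] [[327, 334], [295, 342], [296, 333], [302, 325], [320, 324]]
```

View pics/a2.png

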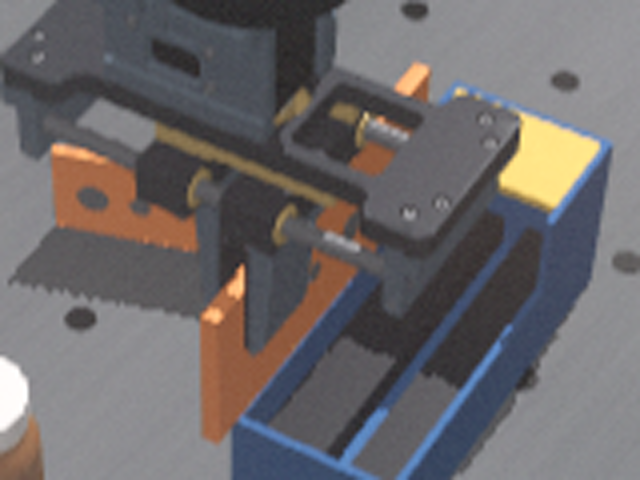

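The template is held level: its free-end corner is detected at (305,193)–(307,224), against (307,194)–(308,225) predicted, so it hasn't slipped. On to the fixture.

send_rows(
  motion=[
    {"tx": -0.06,"ty": -0.002,"tz": 0,"rx": 0,"ry": 0,"rz": 0.006,"gripper": 1},
    {"tx": -0.06,"ty": -0.002,"tz": 0,"rx": 0,"ry": 0,"rz": 0.007,"gripper": 1},
    {"tx": -0.06,"ty": -0.001,"tz": 0,"rx": 0,"ry": 0,"rz": 0.007,"gripper": 1},
    {"tx": -0.061,"ty": -0.001,"tz": 0,"rx": 0,"ry": 0,"rz": 0.007,"gripper": 1},
    {"tx": -0.061,"ty": -0.001,"tz": 0,"rx": 0,"ry": 0,"rz": 0.007,"gripper": 1},
    {"tx": -0.061,"ty": -0.001,"tz": 0,"rx": 0,"ry": 0,"rz": 0.007,"gripper": 1},
    {"tx": -0.061,"ty": -0.001,"tz": 0,"rx": 0,"ry": 0,"rz": 0.007,"gripper": 1},
    {"tx": -0.061,"ty": -0.001,"tz": 0,"rx": 0,"ry": 0,"rz": 0.007,"gripper": 1},
    {"tx": -0.061,"ty": 0,"tz": 0,"rx": 0,"ry": 0,"rz": 0.007,"gripper": 1},
    {"tx": -0.061,"ty": 0,"tz": 0,"rx": 0,"ry": 0,"rz": 0.007,"gripper": 1},
    {"tx": -0.061,"ty": 0,"tz": 0,"rx": 0,"ry": 0,"rz": 0.007,"gripper": 1},
    {"tx": -0.061,"ty": 0,"tz": 0,"rx": 0,"ry": 0,"rz": 0.007,"gripper": 1},
  ],
)

```text
time_s: 10.12
ee_pos: [548.4, -299.5, 188.4]
ee_rot: [-180.0, 0.0, 93.0]
force: [1.0, -0.3, -3.2]
gripper_width: 7.9
gripper_force: 50.0
```

```bash
cat > low.py <<'E'
from h import *
import sys
s=env.state(); print(s["ee_pos"].round(1),s["ee_rot"].round(2),s["force"].round(1),s["torque"].round(2))
plan(([547,-300.9,float(sys.argv[1])],[180,0,93.0],int(sys.argv[2])))
E
python3 low.py 90 6
```

```text
[ 548.4 -299.5  188.4] [-1.7997e+02  2.0000e-02  9.3040e+01] [ 1.  -0.3 -3.2] [-0.2  -0.13 -0.01]
1 t [-0.    -0.     0.033] r [-0.  0.  0.] mm/deg 16.4 0.0
2 t [-0.    -0.     0.033] r [-0.  0.  0.] mm/deg 16.4 0.0
3 t [-0.    -0.     0.033] r [-0.  0.  0.] mm/deg 16.4 0.0
4 t [-0.    -0.     0.033] r [-0.  0.  0.] mm/deg 16.4 0.0
5 t [-0.    -0.     0.033] r [-0.  0.  0.] mm/deg 16.4 0.0
6 t [-0.    -0.     0.033] r [-0.  0.  0.] mm/deg 16.4 0.0
```

send_rows(
  motion=[
    {"tx": -0.003,"ty": -0.003,"tz": 0.033,"rx": 0,"ry": 0,"rz": 0,"gripper": 1},
    {"tx": 0,"ty": 0,"tz": 0.033,"rx": 0,"ry": 0,"rz": 0,"gripper": 1},
    {"tx": 0,"ty": 0,"tz": 0.033,"rx": 0,"ry": 0,"rz": 0,"gripper": 1},
    {"tx": 0,"ty": 0,"tz": 0.033,"rx": 0,"ry": 0,"rz": 0,"gripper": 1},
    {"tx": 0,"ty": 0,"tz": 0.033,"rx": 0,"ry": 0,"rz": 0,"gripper": 1},
    {"tx": 0,"ty": 0,"tz": 0.033,"rx": 0,"ry": 0,"rz": 0,"gripper": 1},
    {"tx": 0,"ty": 0,"tz": 0,"rx": 0,"ry": 0,"rz": 0,"gripper": 1},
  ],
)

```text
time_s: 11.0
ee_pos: [545.8, -300.6, 87.9]
ee_rot: [-179.9, -0.1, 93.0]
force: [-0.6, 0.1, -3.4]
gripper_width: 7.8
gripper_force: 50.0
```

```bash
python3 low.py 72 3; python3 -c "
from h import *; grab('wrist','w5'); f=load('w5')['frame'][:,:,::-1]; cv2.imwrite('pics/w5c.png',cv2.resize(f[0:300,200:440],None,fx=2,fy=2,interpolation=cv2.INTER_CUBIC))"
```

```text
[ 545.8 -300.6   87.9] [-1.7988e+02 -1.4000e-01  9.2960e+01] [-0.6  0.1 -3.4] [-0.17 -0.14  0.03]
1 t [-0.     0.001  0.011] r [-0.001 -0.002 -0.   ] mm/deg 5.3 0.1
2 t [-0.     0.001  0.011] r [-0.001 -0.002 -0.   ] mm/deg 5.3 0.1
3 t [-0.     0.001  0.011] r [-0.001 -0.002 -0.   ] mm/deg 5.3 0.1
```

View pics/w5c.png

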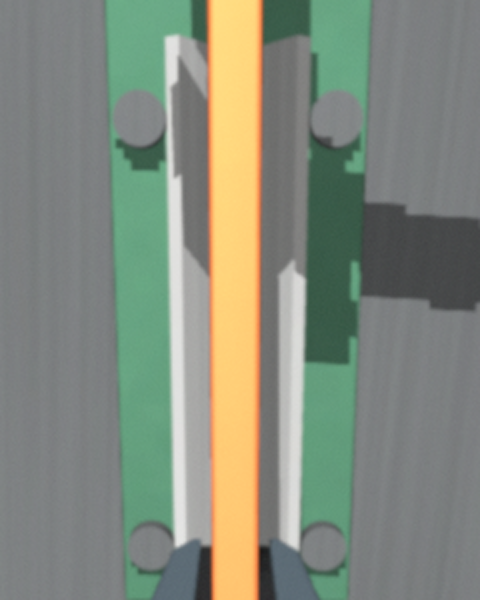

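This view from above shows the template (columns 209–262) centred between the channel's flared sides (165–311 at the far end, 173–300 near), so it lines up sideways. The channel's far end is at crop row 37. I'll check the lengthwise position from that.

```bash
python3 - <<'E'
from h import *
c=load("w5"); a=onz(c,(200+238/2,37/2),38); print(a.round(1))
F=R.from_euler("z",-87,degrees=True).as_matrix()
for u in ((256,19),(355,19)): pass
s=env.state(); print((F.T@(a-s["ee_pos"])).round(1), "TCP fixture x from channel end:",(-75-(F.T@(a-s["ee_pos"]))[0]).round(1),"want",np.load("loc.npy")[0]-85)
for p in [(269.5,59),(368,59),(275.5,273),(361.5,273)]: print(onz(c,p,10).round(1))
E
```

```text
[ 540.4 -176.7   38. ]
[-124.5    0.4  -51. ] TCP fixture x from channel end: 49.5 want 49.08862944056446
[ 514.7 -192.    10. ]
[ 567.5 -189.2   10. ]
[ 521.  -313.6   10. ]
[ 573.7 -310.8   10. ]
```

send_rows(
  motion=[
    {"tx": 0,"ty": 0,"tz": 0.013,"rx": 0,"ry": 0,"rz": 0,"gripper": 1},
    {"tx": 0,"ty": 0,"tz": 0.013,"rx": 0,"ry": 0,"rz": 0,"gripper": 1},
    {"tx": 0,"ty": 0,"tz": 0.013,"rx": 0,"ry": 0,"rz": 0,"gripper": 1},
    {"tx": 0,"ty": 0,"tz": 0.013,"rx": 0,"ry": 0,"rz": 0,"gripper": 1},
    {"tx": 0,"ty": 0,"tz": 0.013,"rx": 0,"ry": 0,"rz": 0,"gripper": 1},
    {"tx": 0,"ty": 0,"tz": 0,"rx": 0,"ry": 0,"rz": 0,"gripper": 1},
  ],
)

```text
time_s: 11.8
ee_pos: [546.4, -300.9, 56.4]
ee_rot: [-180.0, -0.1, 93.0]
force: [-0.2, -0.3, -2.7]
gripper_width: 7.9
gripper_force: 50.0
```

send_rows(
  motion=[
    {"tx": 0,"ty": 0,"tz": 0.006,"rx": 0,"ry": 0,"rz": 0,"gripper": 1},
    {"tx": 0,"ty": 0,"tz": 0.006,"rx": 0,"ry": 0,"rz": 0,"gripper": 1},
    {"tx": 0,"ty": 0,"tz": 0.004,"rx": 0,"ry": 0,"rz": 0,"gripper": 1},
    {"tx": 0,"ty": 0,"tz": 0.003,"rx": 0,"ry": 0,"rz": 0,"gripper": 1},
    {"tx": 0,"ty": 0,"tz": 0,"rx": 0,"ry": 0,"rz": 0,"gripper": 1},
  ],
)

```text
time_s: 12.42
ee_pos: [546.8, -301.1, 47.6]
ee_rot: [180.0, -0.0, 93.0]
force: [-0.7, -0.2, -3.3]
gripper_width: 7.7
gripper_force: 50.0
```

send_rows(
  motion=[
    {"tx": 0,"ty": 0,"tz": 0.002,"rx": 0,"ry": 0,"rz": 0,"gripper": 1},
    {"tx": 0,"ty": 0,"tz": 0.002,"rx": 0,"ry": 0,"rz": 0,"gripper": 1},
    {"tx": 0,"ty": 0,"tz": 0,"rx": 0,"ry": 0,"rz": 0,"gripper": 1},
  ],
)

```text
time_s: 12.8
ee_pos: [547.0, -301.2, 47.4]
ee_rot: [179.9, 0.0, 93.0]
force: [-1.5, 0.8, 6.1]
gripper_width: 7.7
gripper_force: 50.0
```

The template is on the channel floor: the force reversed to +6 N at z = 47.4, as predicted. Now I'll release and rise.

send_rows(
  motion=[
    {"tx": 0,"ty": 0,"tz": 0,"rx": 0,"ry": 0,"rz": 0,"gripper": 0.4},
    {"tx": 0,"ty": 0,"tz": 0,"rx": 0,"ry": 0,"rz": 0,"gripper": 0.4},
    {"tx": 0,"ty": 0,"tz": 0,"rx": 0,"ry": 0,"rz": 0,"gripper": 0.4},
    {"tx": 0,"ty": 0,"tz": -0.03,"rx": 0,"ry": 0,"rz": 0,"gripper": 0.4},
    {"tx": 0,"ty": 0,"tz": -0.05,"rx": 0,"ry": 0,"rz": 0,"gripper": 0.4},
    {"tx": 0,"ty": 0,"tz": -0.08,"rx": 0,"ry": 0,"rz": 0,"gripper": 0.4},
    {"tx": 0,"ty": 0,"tz": -0.08,"rx": 0,"ry": 0,"rz": 0,"gripper": 0.4},
    {"tx": 0,"ty": 0,"tz": -0.08,"rx": 0,"ry": 0,"rz": 0,"gripper": 0.4},
    {"tx": -0.08,"ty": 0,"tz": -0.05,"rx": 0,"ry": 0,"rz": 0,"gripper": 0.4},
    {"tx": 0,"ty": 0,"tz": 0,"rx": 0,"ry": 0,"rz": 0,"gripper": 0.4},
  ],
)

```text
time_s: 14.05
ee_pos: [549.7, -343.8, 234.2]
ee_rot: [179.6, 0.2, 92.8]
force: [-0.1, 0.2, 0.1]
gripper_width: 27.5
gripper_force: 0.0
```

```bash
cat > chk.py <<'E'
from h import *
import sys
def seg(n,kind):
    c=grab(n,sys.argv[1]+n); f=cv2.cvtColor(c["frame"],cv2.COLOR_RGB2HSV); H,S,V=[f[...,i].astype(int) for i in range(3)]
    m={"or":(H>5)&(H<20)&(S>120)&(V>90),"re":((H<5)|(H>174))&(S>150)&(V>80),"ye":(H>=21)&(H<32)&(S>120)&(V>110)}
    for k in kind:
        mm=cv2.morphologyEx(m[k].astype(np.uint8),cv2.MORPH_OPEN,np.ones((2,2))); kk,l,st,ce=cv2.connectedComponentsWithStats(mm)
        for i in range(1,kk):
            if st[i,4]>60:
                ys,xs=np.where(l==i); r=cv2.minAreaRect(np.c_[xs,ys].astype(np.float32)); b=cv2.boxPoints(r)
                z={"or":80,"re":134,"ye":98}[k]; W=np.array([onz(c,q,z)[:2] for q in b]); W0=onz(c,r[0],z)
                e=[W[1]-W[0],W[2]-W[1]]; e=e[int(np.linalg.norm(e[1])>np.linalg.norm(e[0]))]
                if W0[1]<-80: print(n,k,st[i].tolist(),"ctr",W0.round(1)[:2],"size",np.linalg.norm(W[1]-W[0]).round(1),np.linalg.norm(W[2]-W[1]).round(1),"dir",(np.degrees(np.arctan2(e[1],e[0]))%180).round(1))
s=env.state(); print(s["ee_pos"].round(1),s["ee_rot"].round(2),s["force"].round(1))
seg("top",["or","re","ye"]); seg("wrist",["or","re","ye"])
E
python3 chk.py k1
```

```text
[ 549.7 -343.8  234.2] [179.64   0.24  92.84] [-0.1  0.2  0.1]
top or [420, 249, 23, 7, 117] ctr [ 538.1 -175. ] size 38.2 9.9 dir 95.1
top re [407, 239, 14, 27, 291] ctr [ 536.1 -134.6] size 43.7 18.4 dir 171.2
top ye [407, 215, 14, 30, 284] ctr [ 575.6 -141.7] size 50.5 19.2 dir 173.1
wrist or [311, 0, 13, 220, 1755] ctr [ 545.4 -256.7] size 8.1 150.7 dir 93.1
wrist ye [313, 3, 8, 78, 541] ctr [ 542.9 -214.9] size 4.4 45.9 dir 93.0
```

```bash
python3 - <<'E'
from h import *
print("near end",onz(load("k1wrist"),(317,220.5),80).round(1),"far end",onz(load("k1top"),(419.5,254),80).round(1))
plan(([538.3,-135.1,235],[180,0,172.7],10),([538.3,-135.1,150],[180,0,172.7],2))
E
```

```text
near end [ 549.5 -338.2   80. ] far end [ 535.3 -155.4   80. ]
1 t [ 0.041  0.    -0.001] r [ 0.    -0.    -0.266] mm/deg 20.6 8.0
2 t [ 0.041  0.006 -0.001] r [ 0.    -0.    -0.266] mm/deg 20.6 8.0
3 t [ 0.04   0.011 -0.001] r [ 0.    -0.    -0.266] mm/deg 20.6 8.0
4 t [ 0.038  0.017 -0.001] r [ 0.    -0.    -0.266] mm/deg 20.6 8.0
5 t [ 0.035  0.022 -0.001] r [ 0.    -0.    -0.266] mm/deg 20.6 8.0
6 t [ 0.032  0.026 -0.001] r [ 0.    -0.    -0.266] mm/deg 20.6 8.0
7 t [ 0.028  0.031 -0.001] r [ 0.    -0.    -0.266] mm/deg 20.6 8.0
8 t [ 0.023  0.034 -0.001] r [ 0.    -0.    -0.266] mm/deg 20.6 8.0
9 t [ 0.018  0.037 -0.001] r [ 0.    -0.    -0.266] mm/deg 20.6 8.0
10 t [ 0.013  0.039 -0.001] r [ 0.    -0.    -0.266] mm/deg 20.6 8.0
11 t [ 0.    -0.     0.085] r [ 0.  0. -0.] mm/deg 42.5 0.0
12 t [ 0.    -0.     0.085] r [ 0.  0. -0.] mm/deg 42.5 0.0
```

send_rows(
  motion=[
    {"tx": 0.041,"ty": 0,"tz": 0,"rx": 0,"ry": 0,"rz": -0.266,"gripper": 0.2},
    {"tx": 0.041,"ty": 0.006,"tz": 0,"rx": 0,"ry": 0,"rz": -0.266,"gripper": 0.2},
    {"tx": 0.04,"ty": 0.011,"tz": 0,"rx": 0,"ry": 0,"rz": -0.266,"gripper": 0.2},
    {"tx": 0.038,"ty": 0.017,"tz": 0,"rx": 0,"ry": 0,"rz": -0.266,"gripper": 0.2},
    {"tx": 0.035,"ty": 0.022,"tz": 0,"rx": 0,"ry": 0,"rz": -0.266,"gripper": 0.2},
    {"tx": 0.032,"ty": 0.026,"tz": 0,"rx": 0,"ry": 0,"rz": -0.266,"gripper": 0.2},
    {"tx": 0.028,"ty": 0.031,"tz": 0,"rx": 0,"ry": 0,"rz": -0.266,"gripper": 0.2},
    {"tx": 0.023,"ty": 0.034,"tz": 0,"rx": 0,"ry": 0,"rz": -0.266,"gripper": 0.2},
    {"tx": 0.018,"ty": 0.037,"tz": 0,"rx": 0,"ry": 0,"rz": -0.266,"gripper": 0.2},
    {"tx": 0.013,"ty": 0.039,"tz": 0,"rx": 0,"ry": 0,"rz": -0.266,"gripper": 0.2},
    {"tx": 0,"ty": 0,"tz": 0.06,"rx": 0,"ry": 0,"rz": 0,"gripper": 0.2},
    {"tx": 0,"ty": 0,"tz": 0.06,"rx": 0,"ry": 0,"rz": 0,"gripper": 0.2},
  ],
)

```text
time_s: 15.65
ee_pos: [537.0, -133.3, 169.6]
ee_rot: [179.9, -0.0, 172.8]
force: [0.1, -0.0, -0.2]
gripper_width: 36.4
gripper_force: 0.0
```

```bash
python3 - <<'E'
from h import *
s=env.state(); print(s["ee_pos"].round(1),s["ee_rot"].round(2),s["gripper_width"],s["qpos"].round(1))
plan(([538.3,-135.1,105],[180,0,172.7],5))
# check knob via wrist camera: red mask
c=grab("wrist","k2"); f=cv2.cvtColor(c["frame"],cv2.COLOR_RGB2HSV); m=((f[...,0]<5)|(f[...,0]>174))&(f[...,1]>150)&(f[...,2]>80)
ys,xs=np.where(m); r=cv2.minAreaRect(np.c_[xs,ys].astype(np.float32)); print(len(xs),r)
print(cv2.boxPoints(r).round(0).tolist(),"pred",proj(c,[[538.3,-135.1,134]]).round(1)); print(xs.min(),xs.max(),ys.min(),ys.max())
E
```

```text
[ 537.  -133.3  169.6] [ 1.7993e+02 -2.0000e-02  1.7285e+02] 36.369195514838914 [-15.2  18.2  96.5   0.1  65.3 -98.1]
1 t [-0.001 -0.001  0.026] r [ 0.    -0.     0.001] mm/deg 12.9 0.0
2 t [-0.001 -0.001  0.026] r [ 0.    -0.     0.001] mm/deg 12.9 0.0
3 t [-0.001 -0.001  0.026] r [ 0.    -0.     0.001] mm/deg 12.9 0.0
4 t [-0.001 -0.001  0.026] r [ 0.    -0.     0.001] mm/deg 12.9 0.0
5 t [-0.001 -0.001  0.026] r [ 0.    -0.     0.001] mm/deg 12.9 0.0
2142 ((313.9999694824219, 268.0), (23.999996185302734, 87.99998474121094), 0.0)
[[302.0, 312.0], [302.0, 224.0], [326.0, 224.0], [326.0, 312.0]] pred [[312.1 280.3]]
302 326 224 312
```

```bash
python3 - <<'E'
from h import *
c=load("k2"); a=onz(c,(314,224),134); u=np.array([np.cos(np.radians(172.8)),np.sin(np.radians(172.8))])
print(a.round(1),"axis",(a[:2]-22*u).round(1), onz(c,(302,240),134).round(1),onz(c,(326.5,240),134).round(1))
E
```

```text
[ 509.1 -130.4  134. ] axis [ 530.9 -133.1] [ 516.4 -137.3  134. ] [ 518.  -125.2  134. ]
```

send_rows(
  motion=[
    {"tx": -0.003,"ty": -0.002,"tz": 0.026,"rx": 0,"ry": 0,"rz": 0,"gripper": 0.2},
    {"tx": 0,"ty": 0,"tz": 0.026,"rx": 0,"ry": 0,"rz": 0,"gripper": 0.2},
    {"tx": 0,"ty": 0,"tz": 0.026,"rx": 0,"ry": 0,"rz": 0,"gripper": 0.2},
    {"tx": 0,"ty": 0,"tz": 0.026,"rx": 0,"ry": 0,"rz": 0,"gripper": 0.2},
    {"tx": 0,"ty": 0,"tz": 0.024,"rx": 0,"ry": 0,"rz": 0,"gripper": 0.2},
    {"tx": 0,"ty": 0,"tz": 0,"rx": 0,"ry": 0,"rz": 0,"gripper": 0.2},
    {"tx": 0,"ty": 0,"tz": 0,"rx": 0,"ry": 0,"rz": 0,"gripper": 1},
    {"tx": 0,"ty": 0,"tz": 0,"rx": 0,"ry": 0,"rz": 0,"gripper": 1},
    {"tx": 0,"ty": 0,"tz": 0,"rx": 0,"ry": 0,"rz": 0,"gripper": 1},
    {"tx": 0,"ty": 0,"tz": 0,"rx": 0,"ry": 0,"rz": 0,"gripper": 1},
  ],
  grip_force=20,
)

```text
time_s: 16.95
ee_pos: [539.8, -135.4, 107.3]
ee_rot: [179.9, 0.1, 172.7]
force: [0.2, 3.4, 2.9]
gripper_width: 14.0
gripper_force: 20.0
```

```bash
python3 - <<'E'
from h import *
s=env.state(); print(s["ee_pos"].round(1),s["ee_rot"].round(2),s["force"].round(1),s["torque"].round(2),s["gripper_width"])
plan((s["ee_pos"],[180,0,93.0],10))
E
```

```text
[ 539.8 -135.4  107.3] [1.7990e+02 1.2000e-01 1.7275e+02] [0.2 3.4 2.9] [ 0.74 -0.26  0.03] 13.977415197876528
1 t [0. 0. 0.] r [0.001 0.    0.266] mm/deg 0.0 8.0
2 t [0. 0. 0.] r [0.001 0.    0.266] mm/deg 0.0 8.0
3 t [0. 0. 0.] r [0.001 0.    0.266] mm/deg 0.0 8.0
4 t [0. 0. 0.] r [0.001 0.    0.266] mm/deg 0.0 8.0
5 t [0. 0. 0.] r [0.001 0.    0.266] mm/deg 0.0 8.0
6 t [0. 0. 0.] r [0.001 0.    0.266] mm/deg 0.0 8.0
7 t [0. 0. 0.] r [0.001 0.    0.266] mm/deg 0.0 8.0
8 t [0. 0. 0.] r [0.001 0.    0.266] mm/deg 0.0 8.0
9 t [0. 0. 0.] r [0.001 0.    0.266] mm/deg 0.0 8.0
10 t [0. 0. 0.] r [0.001 0.    0.266] mm/deg 0.0 8.0
```

send_rows(
  motion=[
    {"tx": 0,"ty": 0,"tz": 0,"rx": 0,"ry": 0,"rz": 0.266,"gripper": 1},
    {"tx": 0,"ty": 0,"tz": 0,"rx": 0,"ry": 0,"rz": 0.266,"gripper": 1},
    {"tx": 0,"ty": 0,"tz": 0,"rx": 0,"ry": 0,"rz": 0.266,"gripper": 1},
    {"tx": 0,"ty": 0,"tz": 0,"rx": 0,"ry": 0,"rz": 0.266,"gripper": 1},
  ],
)

```text
time_s: 17.45
ee_pos: [539.3, -136.4, 107.3]
ee_rot: [180.0, 0.1, 140.6]
force: [-1.3, -0.4, 3.5]
gripper_width: 14.0
gripper_force: 20.0
```

send_rows(
  motion=[
    {"tx": 0,"ty": 0,"tz": 0,"rx": 0,"ry": 0,"rz": 0.266,"gripper": 1},
    {"tx": 0,"ty": 0,"tz": 0,"rx": 0,"ry": 0,"rz": 0.266,"gripper": 1},
    {"tx": 0,"ty": 0,"tz": 0,"rx": 0,"ry": 0,"rz": 0.266,"gripper": 1},
    {"tx": 0,"ty": 0,"tz": 0,"rx": 0,"ry": 0,"rz": 0.266,"gripper": 1},
    {"tx": 0,"ty": 0,"tz": 0,"rx": 0,"ry": 0,"rz": 0.266,"gripper": 1},
    {"tx": 0,"ty": 0,"tz": 0,"rx": 0,"ry": 0,"rz": 0.264,"gripper": 1},
    {"tx": 0,"ty": 0,"tz": 0,"rx": 0,"ry": 0,"rz": 0,"gripper": 1},
  ],
)

```text
time_s: 18.32
ee_pos: [537.9, -137.1, 106.9]
ee_rot: [-179.9, 0.1, 93.2]
force: [-5.0, -3.0, 4.0]
gripper_width: 13.8
gripper_force: 20.0
```

```bash
python3 chk.py k3
```

```text
[ 537.9 -137.1  106.9] [-1.7988e+02  9.0000e-02  9.3160e+01] [-5. -3.  4.]
wrist or [312, 416, 15, 12, 169] ctr [ 543.6 -215.9] size 7.6 7.1 dir 3.3
wrist re [299, 252, 39, 94, 3378] ctr [ 537.6 -120.5] size 13.3 36.4 dir 94.0
wrist ye [315, 395, 22, 14, 218] ctr [ 545.2 -189.9] size 10.2 7.4 dir 3.3
```

send_rows(
  motion=[
    {"tx": 0,"ty": 0,"tz": 0,"rx": 0,"ry": 0,"rz": 0,"gripper": 1},
    {"tx": 0,"ty": 0,"tz": 0.004,"rx": 0,"ry": 0,"rz": 0,"gripper": 1},
    {"tx": 0,"ty": 0,"tz": 0.004,"rx": 0,"ry": 0,"rz": 0,"gripper": 1},
    {"tx": 0,"ty": 0,"tz": 0.004,"rx": 0,"ry": 0,"rz": 0,"gripper": 1},
    {"tx": 0,"ty": 0,"tz": 0.003,"rx": 0,"ry": 0,"rz": 0,"gripper": 1},
    {"tx": 0,"ty": 0,"tz": 0,"rx": 0,"ry": 0,"rz": 0,"gripper": 1},
  ],
  grip_force=35,
)

```text
time_s: 19.18
ee_pos: [537.9, -137.1, 99.1]
ee_rot: [-179.9, 0.1, 93.2]
force: [-4.3, -3.2, 2.9]
gripper_width: 13.8
gripper_force: 35.0
```

send_rows(
  motion=[
    {"tx": 0,"ty": 0,"tz": 0.002,"rx": 0,"ry": 0,"rz": 0,"gripper": 1},
    {"tx": 0,"ty": 0,"tz": 0.002,"rx": 0,"ry": 0,"rz": 0,"gripper": 1},
  ],
)

```text
time_s: 19.42
ee_pos: [537.9, -137.1, 97.3]
ee_rot: [-179.9, 0.1, 93.2]
force: [-5.0, -2.3, 6.7]
gripper_width: 13.6
gripper_force: 35.0
```

send_rows(
  motion=[
    {"tx": 0,"ty": 0,"tz": 0.002,"rx": 0,"ry": 0,"rz": 0,"gripper": 1},
    {"tx": 0,"ty": 0,"tz": 0.001,"rx": 0,"ry": 0,"rz": 0,"gripper": 1},
  ],
)

```text
time_s: 19.68
ee_pos: [537.9, -137.0, 97.2]
ee_rot: [-179.9, 0.1, 93.2]
force: [-8.0, -2.0, 14.1]
gripper_width: 14.3
gripper_force: 35.0
```

The strap is resting on the template: it stopped 9.7 mm down and the force rose to 14 N. Releasing the knob and rising.

send_rows(
  motion=[
    {"tx": 0,"ty": 0,"tz": 0.001,"rx": 0,"ry": 0,"rz": 0,"gripper": 1},
    {"tx": 0,"ty": 0,"tz": 0,"rx": 0,"ry": 0,"rz": 0,"gripper": 0.2},
    {"tx": 0,"ty": 0,"tz": 0,"rx": 0,"ry": 0,"rz": 0,"gripper": 0.2},
    {"tx": 0,"ty": 0,"tz": 0,"rx": 0,"ry": 0,"rz": 0,"gripper": 0.2},
    {"tx": 0,"ty": 0,"tz": -0.03,"rx": 0,"ry": 0,"rz": 0,"gripper": 0.2},
    {"tx": 0,"ty": 0,"tz": -0.06,"rx": 0,"ry": 0,"rz": 0,"gripper": 0.2},
    {"tx": 0,"ty": 0,"tz": -0.1,"rx": 0,"ry": 0,"rz": 0,"gripper": 0.2},
    {"tx": -0.1,"ty": 0,"tz": -0.06,"rx": 0,"ry": 0,"rz": 0,"gripper": 0.2},
    {"tx": -0.12,"ty": 0,"tz": 0,"rx": 0,"ry": 0,"rz": 0,"gripper": 0.2},
    {"tx": -0.08,"ty": 0,"tz": 0,"rx": 0,"ry": 0,"rz": 0,"gripper": 0.2},
    {"tx": 0,"ty": 0,"tz": 0,"rx": 0,"ry": 0,"rz": 0,"gripper": 0.2},
  ],
)

```text
time_s: 21.05
ee_pos: [547.1, -288.5, 220.7]
ee_rot: [179.9, 0.0, 92.8]
force: [0.2, 0.6, 0.3]
gripper_width: 36.7
gripper_force: 0.0
```

```bash
sed -i 's/"re":134,"ye":98/"re":124,"ye":88/' chk.py; python3 chk.py k4; python3 - <<'E'
from h import *
c=load("k4wrist"); F=R.from_euler("z",-87,degrees=True)
w=lambda a:F.apply(np.array(a,float))+[544.4,-251.9,0]
pts={"tmpl near":(85,0,80),"chan near":(75,0,38),"chan far":(-75,0,38),"strap tip":(-53,0,88),"strap tip if up":(-53,0,98),"knob":(-117,0,124),"knob far end up side near":(-95,0,124)}
for k,v in pts.items(): print(k,proj(c,w(v)).round(1)[0])
c2=load("k4scene") if 0 else grab("scene","k4s")
def colr(c,lo,hi):
    f=cv2.cvtColor(c["frame"],cv2.COLOR_RGB2HSV); return cv2.inRange(f,lo,hi)
for n,cc in (("wrist",c),("scene",c2)):
    for k,lo,hi in (("ye",(21,120,110),(32,255,255)),("re",(0,150,80),(4,255,255)),("or",(5,120,90),(20,255,255))):
        kk,l,st,ce=cv2.connectedComponentsWithStats(colr(cc,lo,hi)); print(n,k,[(st[i].tolist(),ce[i].round(1).tolist()) for i in range(1,kk) if st[i,4]>60])
for k,v in pts.items(): print("scene",k,proj(c2,w(v)).round(1)[0])
E
```

```text
[ 547.1 -288.5  220.7] [1.799e+02 3.000e-02 9.283e+01] [0.2 0.6 0.3]
top re [398, 248, 30, 10, 237] ctr [ 536.3 -134.1] size 47.8 13.3 dir 93.8
top ye [424, 246, 24, 12, 181] ctr [ 538.9 -181.1] size 40.7 17.6 dir 93.5
wrist or [307, 17, 22, 19, 75] ctr [ 543.  -150.8] size 17.2 7.2 dir 39.0
wrist or [311, 105, 12, 188, 2226] ctr [ 545.9 -263.4] size 7.6 138.6 dir 93.1
wrist re [304, 0, 23, 34, 708] ctr [ 539.4 -152.4] size 12.3 16.8 dir 93.3
wrist ye [301, 21, 29, 84, 995] ctr [ 540.1 -172.2] size 17.0 51.2 dir 96.1
tmpl near [315.5 291.9]
chan near [315.5 262.5]
chan far [315.1  77.5]
strap tip [315.  105.5]
strap tip if up [314.9 105. ]
knob [314.5 -18.4]
knob far end up side near [314.6  25.5]
wrist ye [([300, 17, 29, 88, 1055], [310.3, 75.7]), ([310, 38, 19, 45, 284], [322.1, 59.4])]
wrist re [([303, 0, 23, 33, 693], [314.2, 14.9])]
wrist or [([302, 3, 28, 81, 710], [318.2, 51.0]), ([309, 104, 18, 188, 2235], [315.6, 196.3]), ([202, 327, 16, 76, 440], [207.9, 363.6]), ([414, 327, 17, 34, 272], [422.7, 340.5]), ([417, 362, 16, 41, 254], [425.5, 387.8]), ([136, 418, 433, 29, 9755], [362.8, 434.7])]
scene ye [([358, 146, 36, 21, 130], [372.4, 155.4]), ([220, 324, 27, 27, 248], [231.3, 337.9])]
scene re [([237, 294, 20, 23, 96], [245.7, 306.9])]
scene or [([268, 152, 59, 30, 1025], [297.8, 166.2]), ([159, 322, 91, 122, 2154], [199.4, 389.9])]
scene tmpl near [161.1 424.3]
scene chan near [171.5 430.1]
scene chan far [236.6 352.4]
scene strap tip [224.1 347.2]
scene strap tip if up [223.3 343.9]
scene knob [248.4 303.8]
scene knob far end up side near [239.3 314.3]
```

The pictures agree with the plan. The template's end is at row 292 (291.9 predicted), the strap's tip at row 105 (105.5 predicted) and the strap's direction is 93.5° (93° wanted). The robot is clear and the force reads zero, so I'm handing in.

```bash
python3 -c "
from workcell import env
print(env.job_done())"
```

```text
the job is handed in; nothing more can be done
None
```

I handed the job in at about 21 s. The template came out of the bin at a slant and stands in the channel, centred to within about 1.5 mm by the cameras. The strap is turned along its top and pressed down onto it, everything is released, and the brush, jar and angle bracket were not approached; the hand-in gave no verdict.

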